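Shoe horn off its hook and into the tumbler

TASK

Lift the steel shoe horn up and off its hook on the brush stand, then stand it blade down in the open grey tumbler, lowering it to the bottom before you let go. Leave the wooden brush hanging on its own hook.

Things in the scene. Friction and masses are not known exactly. Their poses are not given: they have to be found in the camera images.
- horn_grip (a point): Slot centre in the head of the stainless shoe horn (180 mm long, 0.12 kg), hanging blade down on either hook: the place to grip. Head: flat loop 36 mm wide (y), 12 mm thick (x), from 40 mm below to 30 mm above this point; slot along x 20 mm wide, 44 mm high. Axes: z up along the horn, y its width, x along the hook towards the stand. Lift it 12 to 30 mm, then pull 45 mm or more to -x.
- horn_tip (a point): Lower end of the shoe horn's blade, 150 mm below horn_grip along the horn; same axes. The blade is 36 mm wide and about 12 mm deep.
- stand: Fixed wooden brush stand, bin in its base. Origin on the shelf under its crossbar (20 x 258 mm, top 232 mm up); z up, x away from the hooks' open ends. Two hooks at y +75 and -75 mm: level steel bars 8 mm thick, axis 220 mm up, from the crossbar to x -85 mm, where a tip turns up 9 mm. Things hang at about x -56 mm, the slot's top edge on the bar. Base x -20 to 80 mm, 260 wide, 90 high.
- tumbler: Straight round open tumbler of grey plastic, fixed, 84 mm outside diameter, 76 mm inside, 95 mm high, floor 5 mm thick. Origin at the centre of its underside, z up. A horn let go in it leans on the rim and stays.
- brush_mid (a point): Middle (half-way up) of the wooden shoe brush on the other hook, 178 mm long, 46 mm wide (y), 36 mm deep (x), with a dark wooden slotted head like the horn's and bristles on its -x side; axes as for the horn. To be left alone.
Mind the look-alikes: they are no part of the job. Of the things that look like the tumbler, the smaller one is meant. What is shaped like the part that bears horn_grip but red is not meant.

How it is judged:
By the outcome, as a careful person would: the job done as asked, in the order asked, and still so for the second after the job is handed in, with the robot touching nothing.
It also fails if it takes over 48 s, if anything falls off the work surface, if the arm or the gripper's body presses on something with over 40 N, if the wrist force passes 120 N, or if a joint passes its speed limit or range.

ROBOT

A 7-joint arm with a two-finger parallel gripper is mounted at the origin on the work surface. World frame = base frame: x ahead of the robot, y to its left, z up, the work surface at z = 0. Lengths are in m, angles in degrees, forces in N, time in s.
With the tool pointing down it reaches from about 0.35 to 0.9 m from the base axis. Payload 19.9 kg.
Tool frame: the origin (TCP) lies midway between the tips of the shut fingers; the grasp point (between the pads) lies 19 mm behind it (arm.grip_point_offset is the distance from the TCP to the grasp point, in m); z points along the fingers, y is the direction in which the jaws open and shut (so a half turn about z gives the same grasp; the last joint's range is limited). The gripper opens to 94 mm and grips with 3 to 60 N. Pads are 16 mm wide; open, the fingers measure 119 mm over their backs; the gripper's body (75 mm by 177 mm) begins 78 mm behind the grasp point.
Start: joints at [67.294, 23.915, -0.59, 92.452, 0.269, 63.638, -3.037], TCP at [0.217, -0.586, 0.205] pointing down, gripper open.
Joint ranges: [-161.28, 161.28], [-22.2, 115.67], [-73.04, 71.86], [3.21, 147.25], [-68.34, 248.33], [10.77, 114.83], [-161.83, 161.83]. Speed limits (degrees/s): [108.29, 108.29, 136.94, 136.94, 172.46, 172.46, 172.46].

INTERFACE

Orientations are given as a 3x3 rotation matrix whose columns are the frame's x, y, z axes.
In Python, from workcell import arm gives the robot as it stands.
- The arm moves only by the tool carry_out, never from a script. Its argument "targets" is text: rows parted by semicolons, each of 7 numbers parted by spaces: the opening, from 0 (shut) to 1 (fully open), then the shift along the tool's x, y, z scaled (see below), then the turn, a rotation vector about the tool's x, y, z scaled (see below). A call has 1 to 10 rows; each row is the pose to reach, as a shift and turn from the pose measured when the call began, along the tool's axes at that moment; what a row does not reach only later rows make up. The controller multiplies each number of a shift by 0.3 m and each number of a turn by 90 degrees. A row lasts 1/12 s, in which the tool goes at most 41.7 mm and 7.16 degrees, less where a joint would pass 70% of its speed; a pose out of reach is approached as far as the arm can. A call with a number of a shift or a turn outside -1 to 1 is refused whole. A call with a gripper value outside its range is refused whole. The fingers move at their own pace and stop on an object; "squeeze" is the grip in N (left out, the last holds). Time passes only in rows, so rows that repeat a pose let the fingers close. It gives the time, the measured TCP pose, the force and the opening at its end, in the units of the state.
- arm.get_obs(): the state, without advancing time (a new reading comes with each control period).
- arm.get_image(name): name is "scene" or "top" or "wrist"; returns a dict with "frame" (384x512x3 uint8, red, green, blue), "camera_matrix" (3x3 intrinsics, pixels), "cam_to_world" (4x4, takes a point from camera to world coordinates). Camera axes: x right, y down, z forward; pixel columns grow to the right and rows downward; lengths in m; the calibration is good to about 2 mm. A picture is of the moment at which its call begins. There is no depth.
- arm.job_done(): hands the job in, once; it reports no verdict.
The state is a dict: "time_s": time; "joints": joint angles; "dq": joint speeds; "tau": joint torques, N m; "eef_pos": TCP position; "ee_rot": TCP orientation; "force": force on the tool from outside, world axes, zero at the start; "ft_torque": the same for the moment, N m; "opening": finger opening in m.
Only numpy, scipy, OpenCV 4.12 (cv2) and the standard library are available. Lean on these libraries where they do the work, as an engineer would, in place of code of your own. Each camera call takes 0.05 s, during which the arm holds its last target. There are 200 camera calls.

## Working session

There is one attempt and no reset: what is moved stays moved. The work goes in short steps, Python scripts to look and compute and a tool call to move; the robot and the scene stay as the last step left them, time stands still between calls to the robot, and variables do not carry over. Pictures are saved under pics/ and viewed, about 8 in all and at most 12, crops included, and the job is handed in when it is done.

Besides the shell and the picture viewer there is one more tool, called after ">>>" as a command line: name --argument value ..., lists and objects as JSON in quotes. carry_out: Moves the arm, as the interface text tells. Shifts and turns lie within -1 to 1; 1 stands for 0.3 m of shift or 90 degrees of turn. Its arguments: {"type":"object","properties":{"targets":{"type":"string"},"squeeze":{"type":"number"}},"required":["targets"]}

```bash
mkdir -p pics
cat > h.py <<'E'
from workcell import arm
import numpy as np, cv2, pickle
def snap(n,tag):
    d=arm.get_image(n); pickle.dump(d,open(f'pics/{tag}.pkl','wb'))
    cv2.imwrite(f'pics/{tag}.png',d['frame'][:,:,::-1]); return d
def load(tag): return pickle.load(open(f'pics/{tag}.pkl','rb'))
def ray(d,u,v):
    K=np.array(d['camera_matrix']);T=np.array(d['cam_to_world'])
    r=T[:3,:3]@np.linalg.solve(K,[u,v,1.]); return T[:3,3],r/np.linalg.norm(r)
def onz(d,u,v,z):
    o,r=ray(d,u,v); return o+r*(z-o[2])/r[2]
def tri(*obs):
    A=np.zeros((3,3));b=np.zeros(3)
    for d,u,v in obs:
        o,r=ray(d,u,v);P=np.eye(3)-np.outer(r,r);A+=P;b+=P@o
    return np.linalg.solve(A,b)
def proj(d,p):
    T=np.linalg.inv(np.array(d['cam_to_world']));q=np.array(d['camera_matrix'])@(T[:3,:3]@np.array(p)+T[:3,3]);return q[:2]/q[2]
E
python3 - <<'E'
from h import *
a=snap('scene','s0');b=snap('top','t0')
cv2.imwrite('pics/both.png',np.vstack([a['frame'],b['frame']])[:,:,::-1][:, :, :] if 0 else cv2.resize(np.hstack([a['frame'],b['frame']])[:,:,::-1],(800,300)))
for d in(a,b): print(np.round(d['cam_to_world'],3).tolist())
o=arm.get_obs();print(o['eef_pos'],np.round(o['ee_rot'],3),o['opening'])
E
```

```text
[[0.932, 0.266, -0.247, 0.797], [0.363, -0.7, 0.615, -0.764], [-0.009, -0.662, -0.749, 1.061], [0.0, 0.0, 0.0, 1.0]]
[[0.018, -0.993, 0.118, 0.365], [-1.0, -0.018, 0.004, 0.003], [-0.002, -0.118, -0.993, 1.226], [0.0, 0.0, 0.0, 1.0]]
[ 0.21696905 -0.58577208  0.20488234] [[ 0.938  0.347 -0.   ]
 [ 0.347 -0.938  0.001]
 [-0.    -0.001 -1.   ]] 0.0941720525346389
```

View pics/s0.png

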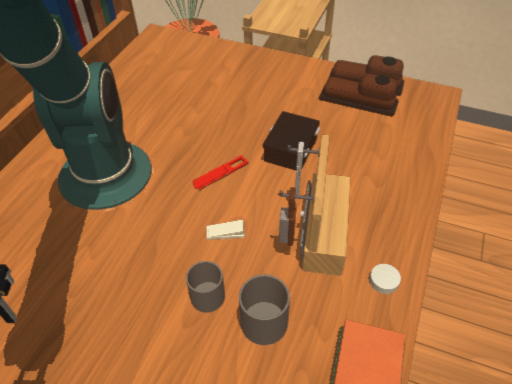

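View pics/t0.png

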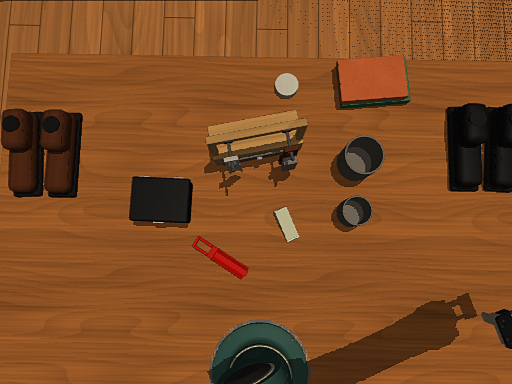

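Scene: the stand is at about (325,215), with hooks at (300,150) and (290,193). There are two tumblers, at (206,286) (small) and (264,308) (large), and a red horn-shaped piece lies at (221,172). The smaller tumbler is the one meant and the red piece is a decoy. Next I'll enlarge the stand to tell the horn from the brush.

Run:
```python
from h import *
a=load('s0');b=load('t0')
A=cv2.resize(a['frame'][130:280,265:365],(400,600),interpolation=cv2.INTER_CUBIC)
B=cv2.resize(b['frame'][100:200,200:320],(400,333),interpolation=cv2.INTER_CUBIC)
C=cv2.resize(b['frame'][190:250,320:400],(356,267),interpolation=cv2.INTER_CUBIC)
R=np.zeros((600,400,3),np.uint8);R[:333]=B;R[333:,:356]=C
cv2.imwrite('pics/crop.png',np.hstack([A,R])[:,:,::-1])
```

```text
(no output)
```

View pics/crop.png

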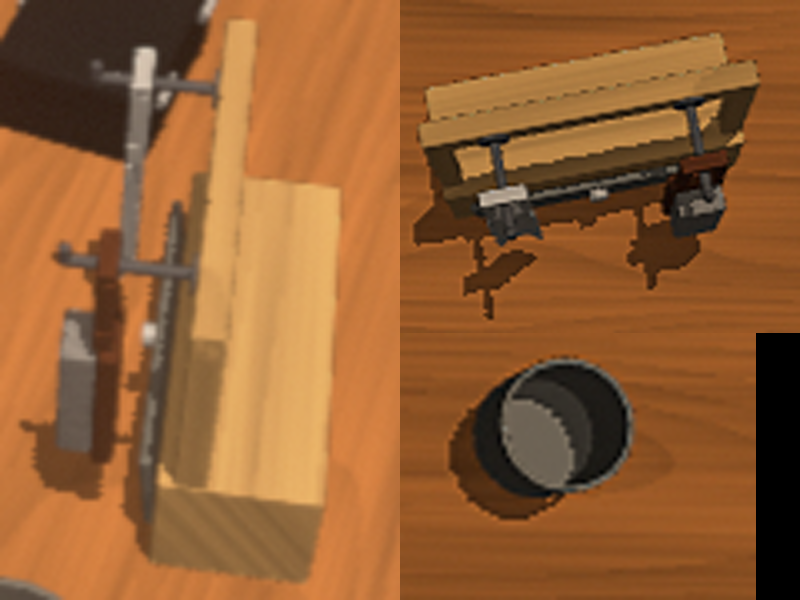

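Run:
```python
from h import *
a=load('s0');b=load('t0')
S=lambda x,y:(a,265+x/4,130+y/4)
T=lambda x,y:(b,200+(x-400)/3.333,100+y/3.333)
p={'horn_top':tri(S(145,52),T(502,196)),'barL':tri(S(242,21),T(423,137)),'barR':tri(S(212,340),T(758,74)),
'hookL_tip':tri(S(97,68),T(512,213))}
for k,v in p.items(): print(k,np.round(v,4))
for z in (.232,): 
  L=onz(*T(423,137),z);R=onz(*T(758,74),z);print('bar z',z,L,R,np.linalg.norm(L-R))
  d=(L-R)/np.linalg.norm(L-R);print('yaw of stand y',np.degrees(np.arctan2(d[1],d[0]))-90)
  x=np.array([d[1],-d[0],0]);c=(L+R)/2
  for s in(1,-1):
    g=c+s*.075*d-.056*x;g[2]=.202;t=g+[0,0,.03];print('grip pred',g,proj(a,t),proj(b,t))
# tumbler
t=onz(b,357.5,210.7,.095);print('tumbler',t,proj(a,t))
```

```text
horn_top [0.5695 0.0822 0.2411]
barL [0.6149 0.1429 0.2295]
barR [ 0.6691 -0.1064  0.2275]
hookL_tip [0.5511 0.0713 0.2339]
bar z 0.232 [0.61375401 0.14228301 0.232     ] [ 0.6663469  -0.10659618  0.232     ] 0.25437544205142815
yaw of stand y 11.932137843893457
grip pred [0.56975396 0.07964473 0.202     ] [300.28428534 146.56825942] [231.68292757 158.98304084]
grip pred [ 0.60076691 -0.06711424  0.202     ] [293.15172908 192.46520205] [291.31991468 147.69942194]
tumbler [ 0.4588869  -0.26114399  0.095     ] [204.0606388  275.45393646]
```

Candidates for the horn are the light steel piece at top (231,159) / scene (300,162) on the left hook, and the red one lying at top (220,257). I take the left-hook one because it is steel, hanging and not red. The brush, with dark head and bristles, is on the other hook at top (291,150). The tumbler is the smaller one, at top (357,211). The stand's yaw is about 12°, and predicted and triangulated positions agree within about 3 mm in plan. Setting out.

>>> carry_out --targets "1 0.1 -0.1 -0.25 0 0 0; 1 0.2 -0.2 -0.5 0 0 0;1 0.63 -0.56 -0.5 0 0 0;1 0.63 -0.56 -0.5 0 0 0;1 0.63 -0.56 -0.5 0 0 0.05;1 0.63 -0.56 -0.5 0 0 0.093;1 0.63 -0.56 -0.5 0 0 0.093;1 0.63 -0.56 -0.5 0 0 0.093;1 0.63 -0.56 -0.5 0 0 0.093;1 0.63 -0.56 -0.5 0 0 0.093"

```text
time_s: 0.93
eef_pos: [0.3363, -0.3623, 0.3553]
ee_rot: [[0.978, 0.209, -0.0], [0.209, -0.978, 0.0], [-0.0, -0.0, -1.0]]
force: [-0.7, -0.6, 0.4]
opening: 0.0938
```

>>> carry_out --targets "1 0.6 -0.85 0 0 0 0;1 0.6 -0.85 0 0 0 0;1 0.6 -0.85 0 0 0 0;1 0.6 -0.85 0 0 0 0;1 0.6 -0.85 0 0 0 0;1 0.6 -0.85 0 0 0 0;1 0.6 -0.85 0 0 0 0;1 0.6 -0.85 0 0 0 0;1 0.6 -0.85 0 0 0 0;1 0.6 -0.85 0 0 0 0"

```text
time_s: 1.77
eef_pos: [0.4591, -0.0757, 0.3547]
ee_rot: [[0.978, 0.209, -0.001], [0.209, -0.978, 0.001], [-0.001, -0.001, -1.0]]
force: [-0.7, -0.3, 0.0]
opening: 0.094
```

>>> carry_out --targets "1 0.27 -0.43 0 0 0 0;1 0.27 -0.43 0 0 0 0;1 0.27 -0.43 0 0 0 0;1 0.27 -0.43 0 0 0 0;1 0.27 -0.43 0 0 0 0;1 0.27 -0.43 0 0 0 0;1 0.27 -0.43 0 0 0 0"

```text
time_s: 2.35
eef_pos: [0.5114, 0.0652, 0.3542]
ee_rot: [[0.978, 0.207, -0.002], [0.207, -0.978, 0.001], [-0.002, -0.001, -1.0]]
force: [-0.7, -0.4, 0.6]
opening: 0.0946
```

Run:
```python
from h import *
w=snap('wrist','w1');print(np.round(w['cam_to_world'],3).tolist())
o=arm.get_obs();print(o['eef_pos'],np.round(o['joints'],1))
for z in(.232,.202):print(proj(w,[.5698,.0796,z]))
```

```text
[[0.207, -0.948, -0.241, 0.58], [-0.978, -0.201, -0.05, 0.08], [-0.001, 0.246, -0.969, 0.532], [0.0, 0.0, 0.0, 1.0]]
[0.51134577 0.06512453 0.35443019] [ 20.4   8.5 -34.8  94.9   4.9  78.3 -93.2]
[249.78398477 123.93519767]
[249.97080504 122.99445368]
```

View pics/w1.png

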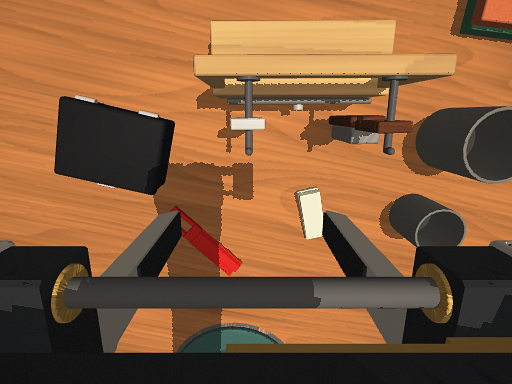

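Wrist view: the horn head is at (247,124), against a predicted (250,124), so it sits about 2 mm further to +y. The yaw is aligned, since the crossbar is level in the picture. The brush is on the right hook at (385,126), clear of the fingers. I'll shift and descend.

>>> carry_out --targets "1 0.2 -0.014 0 0 0 0;1 0.2 -0.014 0 0 0 0;1 0.2 -0.014 0.1 0 0 0;1 0.2 -0.014 0.2 0 0 0;1 0.2 -0.014 0.3 0 0 0;1 0.2 -0.014 0.4 0 0 0;1 0.2 -0.014 0.5 0 0 0;1 0.2 -0.014 0.57 0 0 0;1 0.2 -0.014 0.57 0 0 0;1 0.2 -0.014 0.57 0 0 0"

```text
time_s: 3.23
eef_pos: [0.5687, 0.0801, 0.1833]
ee_rot: [[0.979, 0.204, -0.003], [0.204, -0.979, -0.0], [-0.003, -0.001, -1.0]]
force: [-0.3, 0.7, 1.0]
opening: 0.0942
```

Run:
```python
from h import *
w=snap('wrist','w2');a=snap('scene','s2')
o=arm.get_obs();print(o['eef_pos'],np.round(o['force'],1))
A=cv2.resize(a['frame'][90:270,240:360],(400,600),interpolation=cv2.INTER_CUBIC)
W=cv2.resize(w['frame'],(400,300));R=np.zeros((600,400,3),np.uint8);R[:300]=W
cv2.imwrite('pics/v2.png',np.hstack([A,R])[:,:,::-1])
```

```text
[0.56966822 0.08102598 0.18500969] [0.3 0.6 0. ]
```

View pics/v2.png

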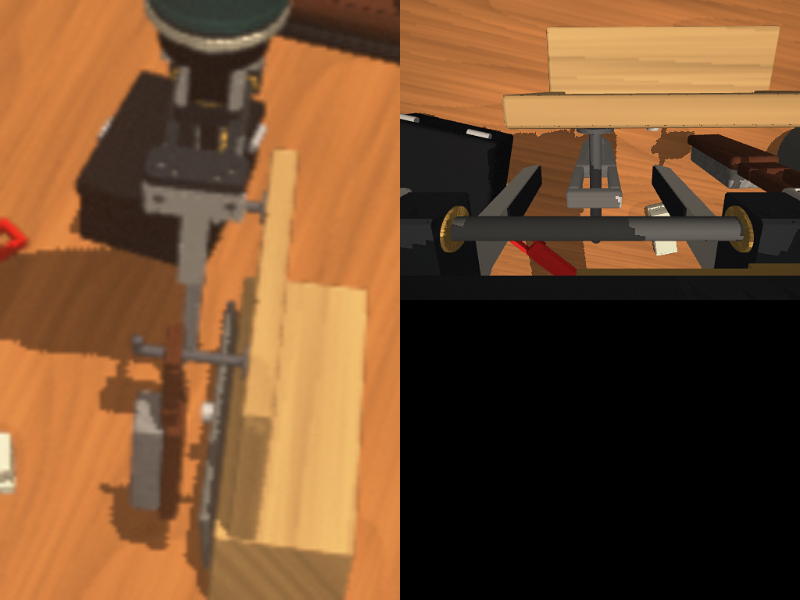

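The horn head (wrist, about (595,185) in the view) is centred between the fingers at 541 and 652. Closing.

>>> carry_out --targets "0.2 0 0 0 0 0 0;0.2 0 0 0 0 0 0;0.2 0 0 0 0 0 0;0.2 0 0 0 0 0 0;0.2 0 0 0 0 0 0;0.2 0 0 0 0 0 0;0.2 0 0 0 0 0 0;0.2 0 0 0 0 0 0;0.2 0 0 0 0 0 0;0.2 0 0 0 0 0 0" --squeeze 30

```text
time_s: 4.17
eef_pos: [0.5697, 0.0811, 0.185]
ee_rot: [[0.979, 0.205, 0.0], [0.205, -0.979, 0.0], [0.0, -0.0, -1.0]]
force: [-0.5, 0.3, -0.7]
opening: 0.036
```

>>> carry_out --targets "0.2 0 0 -0.02 0 0 0;0.2 0 0 -0.04 0 0 0;0.2 0 0 -0.06 0 0 0;0.2 0 0 -0.07 0 0 0;0.2 0 0 -0.07 0 0 0;0.2 0 0 -0.07 0 0 0"

```text
time_s: 4.67
eef_pos: [0.5697, 0.081, 0.2062]
ee_rot: [[0.979, 0.205, 0.0], [0.205, -0.979, 0.0], [0.0, -0.0, -1.0]]
force: [-0.8, 0.5, -2.0]
opening: 0.0359
```

Run:
```python
from h import *
w=snap('wrist','w3');a=snap('scene','s3')
o=arm.get_obs();print(o['eef_pos'],np.round(o['force'],1),o['opening'])
A=cv2.resize(a['frame'][110:230,270:350],(400,600),interpolation=cv2.INTER_CUBIC)
W=cv2.resize(w['frame'][100:340,150:380],(400,417));R=np.zeros((600,400,3),np.uint8);R[:417]=W
cv2.imwrite('pics/v3.png',np.hstack([A,R])[:,:,::-1])
```

```text
[0.56954593 0.08095215 0.20578715] [ 1.6 -0.5 -0.4] 0.03584231744788793
```

View pics/v3.png

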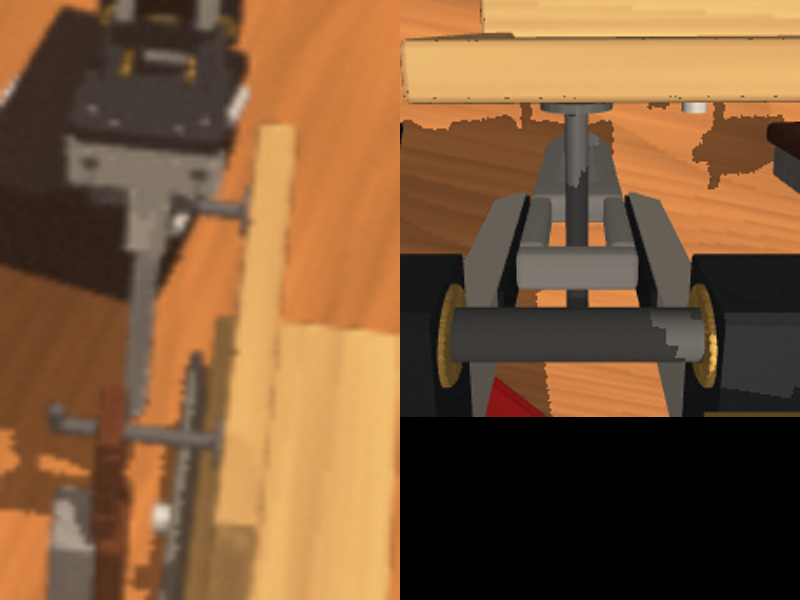

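The horn has risen with the gripper. In the wrist view the bar at (577,240) is clear of the head's cross-piece and centred in the slot, and the force is about 2 N. Pulling out to -x.

>>> carry_out --targets "0.2 -0.03 0 0 0 0 0;0.2 -0.06 0 0 0 0 0;0.2 -0.09 0 0 0 0 0;0.2 -0.12 0 0 0 0 0;0.2 -0.15 0 0 0 0 0;0.2 -0.18 0 0 0 0 0;0.2 -0.21 0 0 0 0 0;0.2 -0.24 0 0 0 0 0;0.2 -0.27 0 0 0 0 0;0.2 -0.27 0 0 0 0 0"

```text
time_s: 5.6
eef_pos: [0.4889, 0.0639, 0.2059]
ee_rot: [[0.979, 0.205, -0.0], [0.205, -0.979, -0.0], [-0.001, 0.0, -1.0]]
force: [0.4, -0.8, -1.3]
opening: 0.0358
```

>>> carry_out --targets "0.2 0 0 -0.06 0 0 0;0.2 0 0 -0.14 0 0 0;0.2 -0.02 0.02 -0.22 0 0 0;0.2 -0.05 0.08 -0.27 0 0 0;0.2 -0.08 0.16 -0.27 0 0 0;0.2 -0.12 0.26 -0.27 0 0 0;0.2 -0.15 0.36 -0.27 0 0 0;0.2 -0.18 0.44 -0.27 0 0 0;0.2 -0.2 0.5 -0.27 0 0 0;0.2 -0.2 0.5 -0.27 0 0 0"

```text
time_s: 6.43
eef_pos: [0.4604, -0.099, 0.2869]
ee_rot: [[0.98, 0.2, -0.001], [0.2, -0.98, -0.001], [-0.001, 0.001, -1.0]]
force: [-0.6, -0.7, -0.4]
opening: 0.0359
```

Run:
```python
from h import *
w=snap('wrist','w4');a=snap('scene','s4')
o=arm.get_obs();print(o['eef_pos'],np.round(o['force'],1),o['opening'])
t=[.4589,-.2611,.095];print(proj(w,t),proj(a,t))
A=cv2.resize(a['frame'][200:350,150:250],(400,600),interpolation=cv2.INTER_CUBIC)
W=cv2.resize(w['frame'],(400,300));R=np.zeros((600,400,3),np.uint8);R[:300]=W
T=load('t0')['frame'][180:240,330:380];R[300:,:250]=cv2.resize(T,(250,300))
cv2.imwrite('pics/v4.png',np.hstack([A,R])[:,:,::-1])
```

```text
[ 0.46097047 -0.09534223  0.2870232 ] [ 0.4 -0.  -1. ] 0.03615973167597286
[370.24563592 194.47807862] [204.07417632 275.44006864]
```

View pics/v4.png

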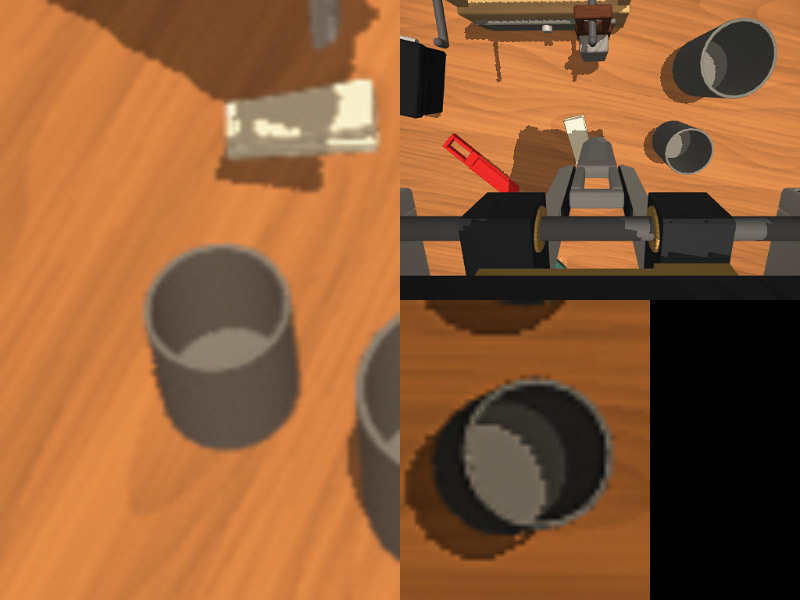

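Scene rim centre is at (204.6,277), against a predicted (204,275). Wrist rim centre is (370,193), against a predicted (370,194). The tumbler position holds at about (0.459,-0.261). The horn is hanging straight and the brush is still on its hook.

>>> carry_out --targets "0.2 -0.01 0.04 0 0 0 0;0.2 -0.03 0.12 0 0 0 0;0.2 -0.05 0.22 0 0 0 0;0.2 -0.08 0.32 0 0 0 0;0.2 -0.1 0.42 0 0 0 0;0.2 -0.11 0.5 0 0 0 0;0.2 -0.117 0.54 0 0 0 0;0.2 -0.117 0.54 0 0 0 0;0.2 -0.117 0.54 0 0 0 0;0.2 -0.117 0.54 0 0 0 0"

```text
time_s: 7.37
eef_pos: [0.4601, -0.2596, 0.2871]
ee_rot: [[0.979, 0.206, -0.0], [0.206, -0.979, 0.0], [-0.0, -0.0, -1.0]]
force: [1.3, 0.0, -0.9]
opening: 0.0355
```

Run:
```python
from h import *
w=snap('top','t5');a=snap('scene','s5')
o=arm.get_obs();print(o['eef_pos'],np.round(o['force'],1),o['opening'])
p=o['eef_pos'];print(proj(a,[p[0],p[1],p[2]+.017-.15]))
A=cv2.resize(a['frame'][170:320,150:250],(400,600),interpolation=cv2.INTER_CUBIC)
cv2.imwrite('pics/v5.png',A[:,:,::-1])
```

```text
[ 0.45999321 -0.25976808  0.28722034] [ 1.4  0.3 -0.8] 0.03585822411396112
[202.2961042 260.7457383]
```

View pics/v5.png

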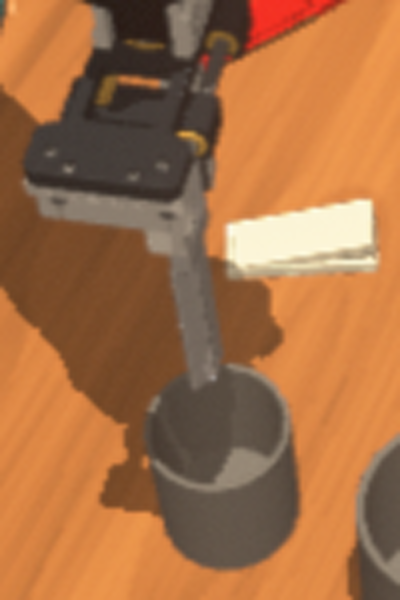

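The tip, at about (201,266) in the scene, is over the tumbler mouth and in line with its axis. Lowering.

>>> carry_out --targets "0.2 0 0 0.03 0 0 0;0.2 0 0 0.08 0 0 0;0.2 0 0 0.13 0 0 0;0.2 0 0 0.18 0 0 0;0.2 0 0 0.23 0 0 0;0.2 0 0 0.28 0 0 0;0.2 0 0 0.33 0 0 0;0.2 0 0 0.38 0 0 0;0.2 0 0 0.42 0 0 0;0.2 0 0 0.42 0 0 0"

```text
time_s: 8.3
eef_pos: [0.4589, -0.2586, 0.1587]
ee_rot: [[0.978, 0.207, -0.003], [0.207, -0.978, 0.002], [-0.003, -0.002, -1.0]]
force: [-0.6, -0.0, -1.4]
opening: 0.0358
```

>>> carry_out --targets "0.2 0 0 0.01 0 0 0;0.2 0 0 0.02 0 0 0;0.2 0 0 0.03 0 0 0;0.2 0 0 0.04 0 0 0;0.2 0 0 0.05 0 0 0;0.2 0 0 0.06 0 0 0;0.2 0 0 0.06 0 0 0;0.2 0 0 0.06 0 0 0"

```text
time_s: 8.97
eef_pos: [0.4588, -0.2585, 0.1406]
ee_rot: [[0.978, 0.207, -0.003], [0.207, -0.978, 0.002], [-0.003, -0.002, -1.0]]
force: [0.0, -1.2, -1.8]
opening: 0.0358
```

Expected contact is at TCP z of about 0.13 to 0.138, so I continue in steps of about 1.5 mm and watch the force.

>>> carry_out --targets "0.2 0 0 0.005 0 0 0;0.2 0 0 0.01 0 0 0;0.2 0 0 0.01 0 0 0;0.2 0 0 0.01 0 0 0"

```text
time_s: 9.3
eef_pos: [0.459, -0.2587, 0.138]
ee_rot: [[0.978, 0.207, -0.003], [0.207, -0.978, 0.001], [-0.002, -0.002, -1.0]]
force: [-0.5, -0.9, 4.7]
opening: 0.0357
```

>>> carry_out --targets "0.2 0 0 0.005 0 0 0;0.2 0 0 0.008 0 0 0;0.2 0 0 0.008 0 0 0;0.2 0 0 0.008 0 0 0"

```text
time_s: 9.63
eef_pos: [0.4604, -0.2588, 0.1374]
ee_rot: [[0.978, 0.207, 0.0], [0.207, -0.978, 0.0], [0.0, -0.0, -1.0]]
force: [-2.7, 3.3, 26.8]
opening: 0.0356
```

The tip met the bottom at TCP z of 0.138, as predicted, and the force rose to 27 N. I relieve it by 1 mm, then let go.

>>> carry_out --targets "0.2 0 0 -0.003 0 0 0;0.2 0 0 -0.003 0 0 0;0.2 0 0 -0.003 0 0 0"

```text
time_s: 9.88
eef_pos: [0.4603, -0.2588, 0.1382]
ee_rot: [[0.978, 0.207, 0.0], [0.207, -0.978, 0.0], [0.0, -0.0, -1.0]]
force: [0.4, 0.8, -2.2]
opening: 0.036
```

>>> carry_out --targets "0.5 0 0 0 0 0 0;0.7 0 0 0 0 0 0;1 0 0 0 0 0 0;1 0 0 0 0 0 0;1 0 0 0 0 0 0;1 0 0 0 0 0 0;1 0 0 0 0 0 0;1 0 0 0 0 0 0;1 0 0 0 0 0 0;1 0 0 0 0 0 0"

```text
time_s: 10.72
eef_pos: [0.4603, -0.2588, 0.1382]
ee_rot: [[0.978, 0.207, 0.0], [0.207, -0.978, 0.0], [0.0, -0.0, -1.0]]
force: [-0.7, -1.1, -0.2]
opening: 0.0937
```

Run:
```python
from h import *
w=snap('wrist','w6');a=snap('scene','s6')
o=arm.get_obs();print(o['eef_pos'],np.round(o['force'],1),o['opening'])
A=cv2.resize(a['frame'][170:320,150:250],(400,600),interpolation=cv2.INTER_CUBIC)
W=cv2.resize(w['frame'],(400,300));R=np.zeros((600,400,3),np.uint8);R[:300]=W
cv2.imwrite('pics/v6.png',np.hstack([A,R])[:,:,::-1])
```

```text
[ 0.46034907 -0.25884463  0.13820147] [-0.6  0.6 -0.2] 0.09412904726055561
```

View pics/v6.png

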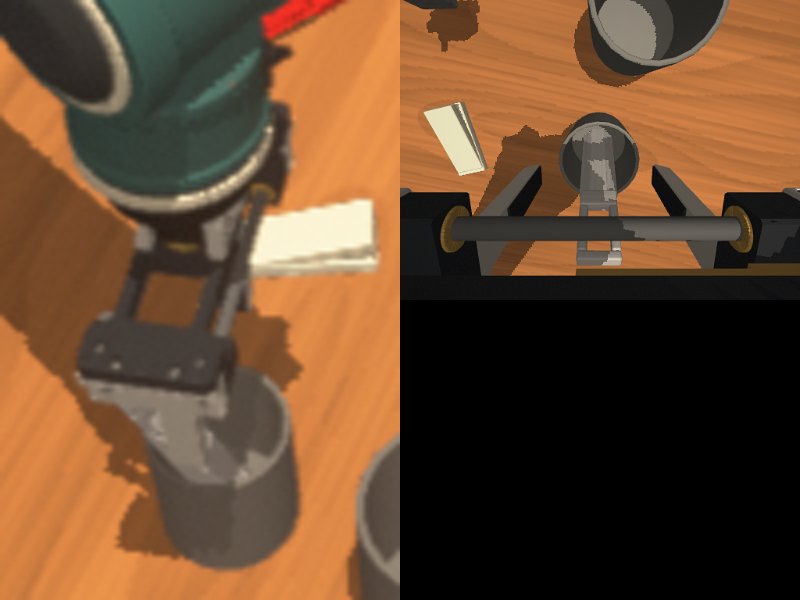

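The horn has settled, leaning on the rim towards -x. Its head at (600,235) in the wrist view is clear of both fingers (541 and 652). Retreating straight up.

>>> carry_out --targets "1 0 0 -0.05 0 0 0;1 0 0 -0.1 0 0 0;1 0 0 -0.2 0 0 0;1 0 0 -0.3 0 0 0;1 0 0 -0.4 0 0 0;1 0 0 -0.5 0 0 0;1 0 0 -0.6 0 0 0;1 0 0 -0.7 0 0 0;1 0 0 -0.7 0 0 0"

```text
time_s: 11.57
eef_pos: [0.4618, -0.2594, 0.3537]
ee_rot: [[0.978, 0.207, 0.006], [0.207, -0.978, -0.004], [0.005, 0.005, -1.0]]
force: [0.7, -0.3, -0.3]
opening: 0.0938
```

>>> carry_out --targets "1 -0.1 0.6 0 0 0 0;1 -0.1 0.6 0 0 0 0;1 -0.1 0.6 0 0 0 0;1 -0.1 0.6 0 0 0 0;1 -0.1 0.6 0 0 0 0;1 -0.1 0.6 0 0 0 0;1 -0.1 0.6 0 0 0 0;1 -0.1 0.6 0 0 0 0;1 -0.1 0.6 0 0 0 0"

```text
time_s: 12.32
eef_pos: [0.4702, -0.4405, 0.3547]
ee_rot: [[0.978, 0.208, 0.007], [0.208, -0.978, -0.004], [0.006, 0.005, -1.0]]
force: [0.8, 0.7, 0.6]
opening: 0.0942
```

Run:
```python
from h import *
t=snap('top','t7');a=snap('scene','s7')
o=arm.get_obs();print(o['eef_pos'],np.round(o['force'],1),o['opening'],np.abs(o['dq']).max())
A=cv2.resize(a['frame'][130:330,150:350],(500,500),interpolation=cv2.INTER_CUBIC)
T=cv2.resize(t['frame'][100:300,200:320+0],(300,500),interpolation=cv2.INTER_CUBIC)
T=cv2.resize(t['frame'][110:260,280:400],(300,375),interpolation=cv2.INTER_CUBIC)
R=np.zeros((500,300,3),np.uint8);R[:375]=T
cv2.imwrite('pics/v7.png',np.hstack([A,R])[:,:,::-1])
```

```text
[ 0.47002108 -0.44077292  0.35488822] [ 0.1  0.  -0.3] 0.09390405457994884 0.22925052811271973
```

View pics/v7.png

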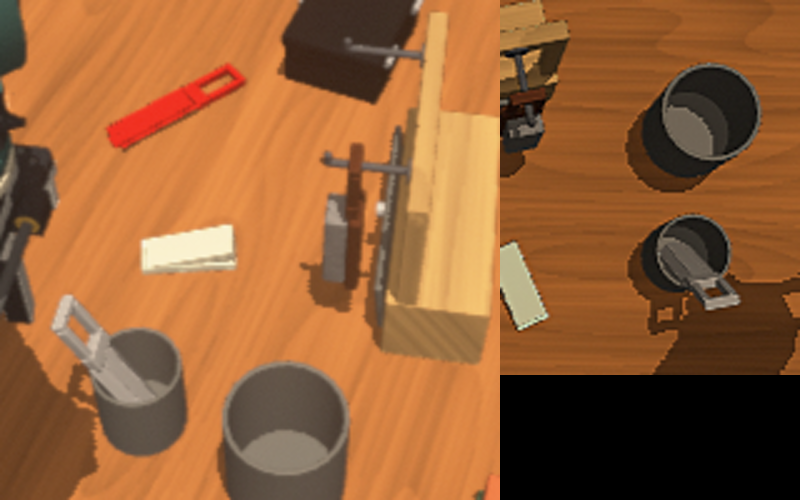

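The horn stands blade down in the small tumbler, leaning on the rim with its head at (85,325) in the scene crop. The brush is still on its hook at (350,215), and the gripper is clear. Handing in.

```bash
python3 -c "
from workcell import arm
print(arm.job_done())"
```

```text
the job is handed in; nothing more can be done
None
```

The steel shoe horn is standing blade down in the smaller grey tumbler, and the job is handed in at about 12.5 s on the robot's clock.

- **Lift off the hook:** I gripped the horn by the sides of its head, lifted it about 21 mm and pulled it about 83 mm clear of the hook. The force stayed at about 2 N.
- **Placing:** I lowered the horn until the tip met the tumbler's floor at TCP z of about 0.138 m, as calculated. The last step pushed a little harder than needed, about 27 N. I backed off 1 mm before opening the gripper and moving straight up and away.
- **Last checks:** The final pictures show the horn leaning on the rim inside the smaller tumbler and the brush still on its hook. The red piece and the larger tumbler are untouched. The gripper is open, well clear of everything, with no outside force.
- **What disagreed:** My first estimate of the horn's top was 9 mm higher than the stand's dimensions implied. The tip reaching the floor where calculated fits the stand's dimensions. No other check failed.

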